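Short spin of the blood tubes in the bench centrifuge

TASK

The small bench centrifuge is loaded with blood tubes and its lid stands open. Push the lid gently down with the fingertips until it is fully shut, then press the short-spin key lightly (the third of the four round keys from the left as you face the console, marked with two chevrons), keep it down for at least two seconds and let it come up again. Do not press it before the lid is shut, press no other key, keep out of the bowl with the rotor and tubes, and leave the machine and the things round it where they stand, lifting nothing.

Things in the scene. Friction and masses are not known exactly. Their poses are not given: they have to be found in the camera images.
- centrifuge: White bench centrifuge, about 3 kg, loose on rubber feet. Origin: centre of its underside on the worktop; x to its rear (away from the operator), y to the operator's left, z up. Round housing 180 mm across, axis at x = 0.03, rim at z = 0.105, open bowl and rotor inside; in front of it a sloping console
- console (a point): middle of the sloping face of the console (160 mm wide in y, from machine x = -0.165 to -0.05; 48 mm high at its front edge, rising 12 degrees to the rear, its normal tilted 12 degrees towards -x). A dark 62 x 21 mm display lies behind the row of four equal black round keys (pitch 34 mm along y)
- lid (a joint): angle of the lid about the hinge along the machine's y: 0 fully shut, grows as it opens (rad, at most 1.35). A stiff hinge: the lid stays where it is left; under 2 N at the tab moves it down; shut, it meets a rubber seal that yields 1 to 2 mm
- lid_hinge (a point): hinge axis of the lid, middle, at the rear of the housing: x = 0.127, z = 0.106 in the machine's frame. The lid is a white dome 181 mm across, 30 mm high, lying towards -x from it when shut, its underside level with the axis
- lid_tab (a point): middle of the top of the grey finger tab at the front edge of the lid (tab 52 mm wide, 8 mm thick, stands out 18 mm from the dome's edge). At lid angle q it lies 0.197 cos q - 0.009 sin q before the hinge and 0.197 sin q + 0.009 cos q above it. When shut it is 115 mm above the worktop
- spin_key_top (a point): Its top is a flat 20 mm disc 6 mm proud of the console; this point is the middle of that top. The short-spin key: third from the left of the four for one who faces the console (machine y = -0.017), with two raised white chevrons
- spin_key (a joint): Short-spin key: travel of this key: 0 released, 0.004 m fully down (spring, about 2 N to start, 5.6 N at the bottom), along the console's normal
- minus_key_top (a point): Its top is a flat 20 mm disc 6 mm proud of the console; this point is the middle of that top. First key from the left, with a raised dash: leave alone
- plus_key_top (a point): Its top is a flat 20 mm disc 6 mm proud of the console; this point is the middle of that top. Second key from the left, with a raised cross: leave alone
- stop_key_top (a point): Its top is a flat 20 mm disc 6 mm proud of the console; this point is the middle of that top. Fourth (right-most) key, with a raised square outline: leave alone
- minus_key (a joint): Minus key: travel of this key: 0 released, 0.004 m fully down (spring, about 2 N to start, 5.6 N at the bottom), along the console's normal
- plus_key (a joint): Plus key: travel of this key: 0 released, 0.004 m fully down (spring, about 2 N to start, 5.6 N at the bottom), along the console's normal
- stop_key (a joint): Stop key: travel of this key: 0 released, 0.004 m fully down (spring, about 2 N to start, 5.6 N at the bottom), along the console's normal
- rotor: aluminium rotor 148 mm across with four capped sample tubes leaning in it, in the open bowl; the caps end just below the bowl's rim. Must not be touched. Origin on the bowl's axis at the machine's underside
- stain_red: Bystander, loose: brown round dropper bottle with black bulb, 44 mm round, 108 mm high, left of the console. Origin: centre of its underside
- specimen_cup_1: Bystander, loose: specimen cup with screw lid, 62 mm round, 72 mm high, right of the machine. Origin: centre of its underside
- timer: Bystander, loose: small white bench timer, 64x60x19 mm, in front of the machine to the left. Origin: centre of its underside
- petri_dish_1: Bystander, loose: culture dish, 60 mm round, 14 mm high, in front of the machine to the right. Origin: centre of its underside
- cover_box: Bystander, loose: flat carton, 96x48x20 mm, right of the console. Origin: centre of its underside
- forceps: Bystander, loose: steel forceps, 134x17x8 mm, lying right of the machine. Origin: centre of its underside
- strip_tube: Bystander, loose: white round test-strip tube with flip lid, 53x49 mm, 126 mm high, right of the machine's rear. Origin: centre of its underside
- lancet_box: Bystander, loose: carton, 66x66x46 mm, left of the machine's rear. Origin: centre of its underside

How it is judged:
On the way, in this order (a step that is already met when the one before it is completed fails the run):
1. the lid is pushed fully shut (value of joint lid below 0.03 rad), for 0.3 s.
2. the short-spin key is held down with the lid shut (value of joint spin_key above 0.002 m and value of joint lid below 0.03 rad), for 1.7 s.
At the end, for the whole second after the job is handed in: The lid is shut (within 0.03 rad), the short-spin key was held at least 2 mm down for 1.7 s after that and is up again, as are the other keys; the machine stands within 12 mm of where it was, every bystander upright and within 15 mm (value of joint lid below 0.03 rad and value of joint each of spin_key, minus_key, plus_key, stop_key below 0.0008 m and distance of centrifuge from where it was at the start of the episode below 0.012 m and linear speed of centrifuge below 0.01 m/s and distance of each of stain_red, specimen_cup_1, timer, petri_dish_1, cover_box, forceps, strip_tube, lancet_box from where it was at the start of the episode below 0.015 m and angle between each of stain_red, specimen_cup_1, timer, petri_dish_1, cover_box, forceps, strip_tube, lancet_box's own z axis and vertical below 0.2 rad); the robot touches nothing.
It fails at once if another key is pressed, or the short-spin key while the lid is open ((value of joint spin_key above 0.0015 m and value of joint lid above 0.04 rad) or value of joint any of minus_key, plus_key, stop_key above 0.0015 m).
It fails at once if the rotor or a tube in it is touched (contact force between any of the arm, the fingers and rotor above 0.5 N).
It fails at once if the lid is slammed (over 2 rad/s), or the fingers press on the machine with more than 45 N (velocity of joint lid below -2 rad/s or contact force between the fingers and centrifuge above 45 N).
It fails at once if the machine is shoved (15 mm), tipped or lifted, or its lid is lifted open to 1.28 rad (value of joint lid above 1.28 rad or distance of centrifuge from where it was at the start of the episode above 0.015 m or angle between centrifuge's own z axis and vertical above 0.08 rad).
It fails at once if a bystander is lifted, knocked over or pushed away (20 mm) (distance of any of stain_red, specimen_cup_1, timer, petri_dish_1, cover_box, forceps, strip_tube, lancet_box from where it was at the start of the episode above 0.02 m or angle between any of stain_red, specimen_cup_1, timer, petri_dish_1, cover_box, forceps, strip_tube, lancet_box's own z axis and vertical above 0.3 rad).
It also fails if it takes over 46 s, if anything falls off the work surface, if the arm or the gripper's body presses on something with over 40 N, if the wrist force passes 120 N, or if a joint passes its speed limit or range.

ROBOT

A 6-joint arm with a two-finger parallel gripper is mounted at the origin on a cart in front of the work surface, level with it; the furniture and walls round the work are solid. World frame = base frame: x ahead of the robot, y to its left, z up, the work surface at z = 0. Lengths are in m, angles in rad, forces in N, time in s.
With the tool pointing down it reaches from about 0.35 to 0.875 m from the base axis. Payload 15.5 kg.
Tool frame: the origin (TCP) lies at the very end of the fingers, on their centre line; the grasp point (between the pads) lies 19 mm behind it; z points along the fingers, y is the direction in which the jaws open and shut (so a half turn about z gives the same grasp; the last joint's range is limited). The gripper opens to 85 mm and grips with 20 to 120 N. Pads are 22 mm wide; open, the fingers measure 114 mm over their backs; the gripper's body (76 mm by 85 mm) begins 54 mm behind the grasp point. The pads swing forward as they close: fully open they stand 13 mm farther back than shut.
Start: joints at [-1.333, 0.494, 1.345, -0, 1.302, -0.096], TCP at [0.205, -0.591, 0.204] pointing down, gripper open.
Joint ranges: [-2.91, 2.91], [-0.82, 2.16], [0.22, 2.67], [-1.22, 4.37], [0.12, 2.79], [-3.08, 3.08]. Speed limits (rad/s): [1.89, 1.89, 2.57, 3.01, 3.01, 3.01].

INTERFACE

Orientations are given as a unit quaternion [x, y, z, w].
In Python, from workcell import env, vision gives the robot as it stands. The module is installed in compiled form; this text tells all that it offers.
- The arm moves only by the tool play_rows, never from a script. Its argument "increments" is one flat list of numbers, 7 for each row, row after row: the turn, a rotation vector about the tool's x, y, z in rad, then the shift along the tool's x, y, z in mm, then the opening, from -1 (shut) to 1 (fully open). A call has exactly 10 rows; each row shifts and turns the commanded pose from where the row before left it, along the tool's axes as they then stand; what a row does not reach is not made up. A row lasts 1/10 s, in which the tool goes at most 50 mm and 8.59 degrees, less where a joint would pass 70% of its speed; a pose out of reach is approached as far as the arm can. A call with a gripper value outside its range is refused whole. The fingers move at their own pace and stop on an object; "force" is the grip in N (left out, the last holds). Time passes only in rows, so rows that do not move let the fingers close, or fill a call up. It gives the time, the measured TCP pose, the force and the opening at its end, in the units of the state.
- env.read_state(): the state, without advancing time (a new reading comes with each control period).
- vision.capture(name): name is "scene" or "top" or "wrist"; returns a dict with "pixels" (400x640x3 uint8, red, green, blue), "intrinsics" (3x3 intrinsics, pixels), "pose" (4x4, takes a point from camera to world coordinates); the wrist camera has in their place "tool_from_camera" (4x4, takes a point from camera to tool coordinates, whose origin is the TCP and whose axes are the flange's). Camera axes: x right, y down, z forward; pixel columns grow to the right and rows downward; lengths in m; the calibration is good to about 2 mm. A picture is of the moment at which its call begins: read the wrist's pose just before it. There is no depth.
- env.hand_in(): hands the job in, once; it reports no verdict.
The state is a dict: "time": time; "joints": joint angles; "dq": joint speeds; "joint_efforts": joint torques, N m; "eef_pos": TCP position; "tool_rot": TCP orientation; "contact_force": force on the tool from outside, world axes, zero at the start; "ft_torque": the same for the moment, N m; "width": finger opening in m.
Only numpy, scipy, OpenCV 4.12 (cv2) and the standard library are available. Lean on these libraries where they do the work, as an engineer would, in place of code of your own. Each camera call takes 0.05 s, during which the arm holds its last target. There are 200 camera calls.

## Working session

There is one attempt and no reset: what is moved stays moved. The work goes in short steps, Python scripts to look and compute and a tool call to move; the robot and the scene stay as the last step left them, time stands still between calls to the robot, and variables do not carry over. Pictures are saved under pics/ and viewed, about 8 in all and at most 12, crops included, and the job is handed in when it is done.

Besides the shell and the picture viewer there is one more tool, called after "Emit:" as name(argument=value, ...), one argument or row to a line, values as JSON. play_rows: Moves the arm, as the interface text tells. Its arguments: {"type":"object","properties":{"increments":{"type":"array","items":{"type":"number"}},"force":{"type":"number"}},"required":["increments"]}

```bash
mkdir -p pics; python3 - <<'E'
from workcell import env, vision
import cv2,numpy as np,pickle
s=env.read_state(); print({k:np.round(v,3).tolist() for k,v in s.items()})
d={}
for n in("scene","top"):
    c=vision.capture(n); d[n]=c
    cv2.imwrite(f"pics/{n}0.png",c["pixels"][:,:,::-1]); print(n,c["intrinsics"].tolist(),np.round(c["pose"],4).tolist())
pickle.dump(d,open("c0.pkl","wb"))
E
```

```text
{'time': 0.0, 'joints': [-1.332, 0.494, 1.346, 0.0, 1.303, -0.095], 'dq': [-0.001, 0.0, 0.0, -0.0, -0.001, 0.0], 'joint_efforts': [-0.004, -88.217, -38.388, -0.0, 0.01, -0.0], 'eef_pos': [0.205, -0.59, 0.204], 'tool_rot': [0.986, 0.166, -0.0, -0.001], 'contact_force': [-0.059, 0.83, 0.467], 'ft_torque': [-0.003, 0.001, 0.045], 'width': 0.085}
scene [[435.443597754687, 0.0, 323.6414341459863], [0.0, 435.443597754687, 201.4493214015345], [0.0, 0.0, 1.0]] [[-0.7288, -0.5283, 0.4356, 0.1793], [-0.6847, 0.558, -0.4689, 0.4385], [0.0047, -0.64, -0.7684, 0.7929], [0.0, 0.0, 0.0, 1.0]]
top [[391.0267720289099, 0.0, 321.3742873438267], [0.0, 391.0267720289099, 202.2083250989945], [0.0, 0.0, 1.0]] [[0.0114, -0.9843, 0.176, 0.3933], [-0.9995, -0.0164, -0.0269, 0.0193], [0.0293, -0.1756, -0.984, 0.9709], [0.0, 0.0, 0.0, 1.0]]
```

View pics/scene0.png

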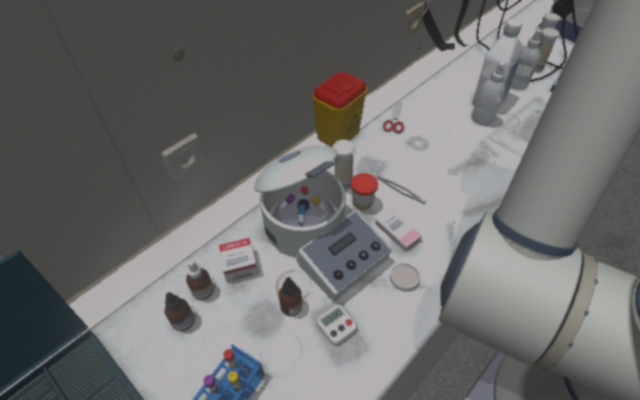

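View pics/top0.png

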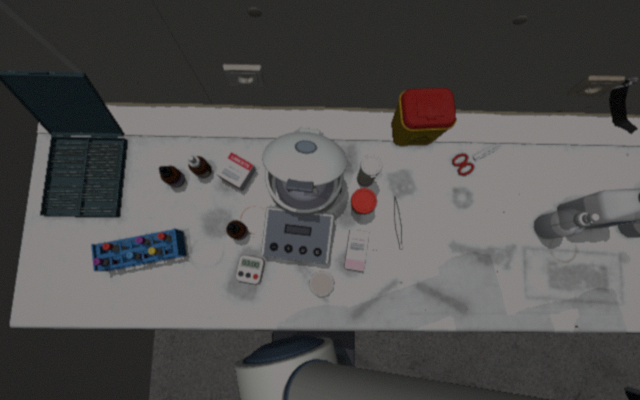

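```bash
cat > h.py <<'E'
import numpy as np,cv2
def ray(c,uv):
    T=np.array(c["pose"]);d=np.linalg.inv(c["intrinsics"])@[uv[0],uv[1],1.]
    return T[:3,3],T[:3,:3]@d
def onz(c,uv,z):
    o,d=ray(c,uv);return o+d*(z-o[2])/d[2]
def tri(rs):
    A=0;b=0
    for o,d in rs:
        d=d/np.linalg.norm(d);P=np.eye(3)-np.outer(d,d);A=A+P;b=b+P@o
    p=np.linalg.solve(A,b)
    return p,[round(1e3*np.linalg.norm(np.cross(p-o,d/np.linalg.norm(d))),1) for o,d in rs]
def proj(c,p):
    T=np.array(c["pose"]);q=np.array(c["intrinsics"])@(T[:3,:3].T@(np.array(p)-T[:3,3]));return q[:2]/q[2]
E
python3 - <<'E'
from h import *
import pickle
d=pickle.load(open("c0.pkl","rb"))
seeds={"top":[(274,246),(289,248),(303,250),(317,252)],"scene":[(337,274),(350,264),(363,254),(375,245)]}
K={}
for n,ss in seeds.items():
    g=cv2.cvtColor(d[n]["pixels"],cv2.COLOR_RGB2GRAY).astype(float); K[n]=[]
    for u,v in ss:
        u,v=float(u),float(v)
        for _ in range(5):
            y,x=np.mgrid[round(v)-7:round(v)+8,round(u)-7:round(u)+8]
            w=np.clip(70-g[y,x],0,None)*(np.hypot(x-u,y-v)<7); u=(w*x).sum()/w.sum(); v=(w*y).sum()/w.sum()
        K[n].append((u,v))
    print(n,np.round(K[n],1).tolist())
P=[]
for a,b in zip(K["top"],K["scene"]):
    p,e=tri([ray(d["top"],a),ray(d["scene"],b)]);P.append(p);print(np.round(p,4),e)
P=np.array(P);print(np.linalg.norm(np.diff(P,axis=0),axis=1))
a=cv2.resize(d["top"]["pixels"][120:280,225:405],None,fx=3.3,fy=3.3,interpolation=2)
b=cv2.resize(d["scene"]["pixels"][140:310,225:405],None,fx=3.3,fy=3.3,interpolation=2)
a=cv2.resize(a,(400,356));b=cv2.resize(b,(400,378))
o=np.zeros((378,800,3),np.uint8);o[:356,:400]=a;o[:,400:]=b
cv2.imwrite("pics/z.png",np.clip(o[:,:,::-1]*1.5,0,255).astype(np.uint8))
E
```

```text
top [[273.4, 246.4], [288.0, 248.2], [302.5, 249.8], [317.1, 251.7]]
scene [[337.8, 274.6], [350.6, 264.7], [363.3, 255.6], [375.0, 246.4]]
[0.4508 0.1044 0.0568] [np.float64(0.0), np.float64(0.0)]
[0.4473 0.0707 0.0569] [np.float64(0.2), np.float64(0.2)]
[0.4436 0.0367 0.0554] [np.float64(0.3), np.float64(0.3)]
[0.4402 0.003  0.0551] [np.float64(0.2), np.float64(0.2)]
[0.03388394 0.03420781 0.03392108]
```

View pics/z.png

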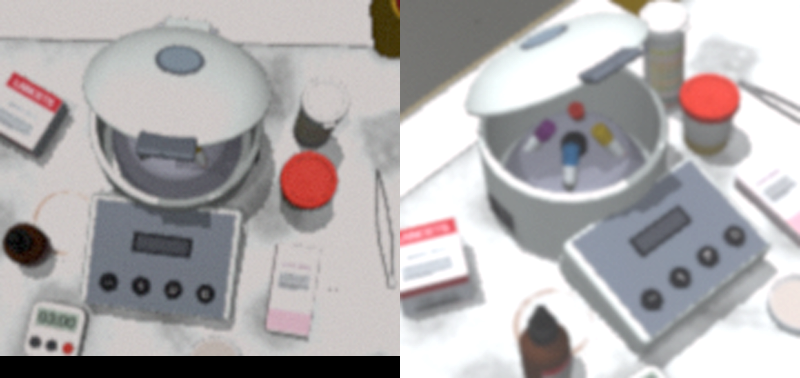

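```bash
python3 - <<'E'
from h import *
import pickle
d=pickle.load(open("c0.pkl","rb"))
z=lambda n,u,v:ray(d[n],(225+(u if n=="top" else u-400)*.45,(120 if n=="top" else 140)+v*.45))
ey=np.array([.104,.9946,0]);ex=np.array([.9946,-.104,0]);k=np.array([.4436,.0367,.056])
for nm,a,b in [("tab",(168,146),(614,66)),("tabL",(138,145),(587,81)),("tabR",(197,147),(642,52)),("display",(162,245),(660,232)),("cornFL",(88,301),(640,341)),("cornFR",(236,319),(768,244)),("cup",(308,180),(709,98)),("strip",(325,97),(663,18)),("domebutton",(180,60),(545,38)),("dropper",(22,240),(541,318))]:
    p,e=tri([z("top",*a),z("scene",*b)]);q=p-k;print(nm,np.round(p,3),e,"rel key x,y",np.round([q@ex,q@ey],3))
E
```

```text
tab [0.558 0.039 0.223] [np.float64(1.2), np.float64(1.2)] rel key x,y [0.114 0.014]
tabL [0.56  0.066 0.224] [np.float64(0.6), np.float64(0.6)] rel key x,y [0.113 0.042]
tabR [0.555 0.012 0.222] [np.float64(4.0), np.float64(4.0)] rel key x,y [ 0.114 -0.013]
display [0.489 0.049 0.062] [np.float64(0.6), np.float64(0.6)] rel key x,y [0.044 0.017]
cornFL [0.434 0.129 0.034] [np.float64(4.5), np.float64(4.5)] rel key x,y [-0.019  0.091]
cornFR [ 0.417 -0.03   0.029] [np.float64(3.8), np.float64(3.8)] rel key x,y [-0.02  -0.069]
cup [ 0.56  -0.105  0.066] [np.float64(0.3), np.float64(0.3)] rel key x,y [ 0.131 -0.129]
strip [ 0.636 -0.116  0.12 ] [np.float64(0.3), np.float64(0.3)] rel key x,y [ 0.207 -0.132]
domebutton [0.65  0.031 0.187] [np.float64(0.5), np.float64(0.5)] rel key x,y [0.205 0.016]
dropper [0.491 0.191 0.086] [np.float64(2.7), np.float64(2.7)] rel key x,y [0.032 0.159]
```

Emit:
play_rows(
  increments=[0,0,0.146,0,0,-40,-1,0,0,0.146,0,0,-40,-1,0,0,0.145,0,0,-40,-1,0,0,0,15,-37,0,-1,0,0,0,15,-37,0,-1,0,0,0,15,-37,0,-1,0,0,0,15,-37,0,-1,0,0,0,15,-37,0,-1,0,0,0,15,-37,0,-1,0,0,0,15,-37,0,-1],
  force=20,
)

```text
time: 1.1
eef_pos: [0.3362, -0.3421, 0.324]
tool_rot: [0.999, -0.052, -0.0, -0.0]
contact_force: [-0.2, -0.1, 0.9]
width: -0.0002
```

```bash
cat >> h.py <<'E'
from scipy.spatial.transform import Rotation as R
EX=np.array([.9946,-.104,0]);EY=np.array([.104,.9946,0]);EZ=np.array([0,0,1.])
K=np.array([.4436,.0367,.058]); M=K+.145*EX+.017*EY; M[2]=0   # machine origin
def m2w(x,y,z): return M+x*EX+y*EY+z*EZ
def goto(s,target,tilt=0):
    "tool-frame shift mm to world target, and turn to tool x along machine x, leaning tilt"
    r=R.from_quat(s["tool_rot"]); want=R.from_matrix(np.c_[EX,-EY,-EZ])*R.from_rotvec([0,tilt,0])
    print("pos",np.round(s["eef_pos"],4),"F",np.round(s["contact_force"],2),"t",round(s["time"],2),"j",np.round(s["joints"],2))
    print("turn(tool)",np.round((r.inv()*want).as_rotvec(),4),"shift mm old axes",np.round(1e3*r.inv().apply(target-s["eef_pos"]),1),"new axes",np.round(1e3*want.inv().apply(target-s["eef_pos"]),1))
E
python3 - <<'E'
from h import *
from workcell import env
s=env.read_state();goto(s,m2w(-.034,0,.30));print(M)
E
```

```text
pos [ 0.3362 -0.3421  0.324 ] F [-0.24 -0.09  0.94] t 1.1 j [-0.92  0.18  1.5   0.    1.47  0.76]
turn(tool) [-0.0003  0.0002  0.0007] shift mm old axes [ 178.7 -404.7   24.1] new axes [ 178.4 -404.9   24. ]
[0.589585  0.0385282 0.       ]
```

Emit:
play_rows(
  increments=[0,0,0,18,-40,0,-1,0,0,0,18,-40,0,-1,0,0,0,18,-40,0,-1,0,0,0,18,-40,0,-1,0,0,0,18,-40,0,-1,0,0,0,18,-40,0,-1,0,0,0,18,-40,0,-1,0,0,0,18,-40,0,-1,0,0,0,18,-40,0,-1,0,0,0,8,-20,10,-1],
)

```text
time: 2.1
eef_pos: [0.5458, 0.0197, 0.3146]
tool_rot: [0.999, -0.051, 0.001, -0.0]
contact_force: [-0.3, -0.9, 0.3]
width: 0.0002
```

```bash
python3 - <<'E'
from h import *
from workcell import env,vision
import pickle
s=env.read_state();goto(s,m2w(-.036,0,.235))
c={n:vision.capture(n) for n in("wrist","scene")};pickle.dump((s,c),open("c1.pkl","wb"))
o=np.hstack([cv2.resize(c["wrist"]["pixels"],(400,250)),cv2.resize(c["scene"]["pixels"][120:320,200:440],(400,333))[:250]])
cv2.imwrite("pics/w1.png",o[:,:,::-1])
E
```

```text
pos [0.5458 0.0197 0.3146] F [-0.28 -0.95  0.26] t 2.1 j [-0.07  0.29  1.37  0.    1.48  1.6 ]
turn(tool) [-0.0007 -0.0016  0.0029] shift mm old axes [  5.6 -23.2  79.6] new axes [  5.6 -23.3  79.6]
```

View pics/w1.png

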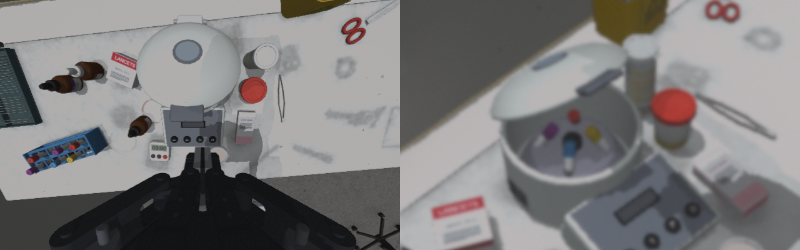

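```bash
python3 - <<'E'
from h import *
import pickle
s,c=pickle.load(open("c1.pkl","rb"));w=c["wrist"]
T=np.eye(4);T[:3,:3]=R.from_quat(s["tool_rot"]).as_matrix();T[:3,3]=s["eef_pos"]
w["pose"]=T@w["tool_from_camera"]
for nm,p in [("tab",m2w(-.031,0,.223)),("key",K),("k4",K-.034*EY),("k1",K+.068*EY)]: print(nm,np.round(proj(w,p)),np.round(proj(w,p)/1.6))
cv2.imwrite("pics/w1z.png",cv2.resize(w["pixels"][140:250,200:400],(800,440),interpolation=2)[:,:,::-1])
E
```

```text
tab [300. 180.] [187. 113.]
key [320. 223.] [200. 139.]
k4 [340. 223.] [213. 139.]
k1 [279. 223.] [174. 139.]
```

View pics/w1z.png

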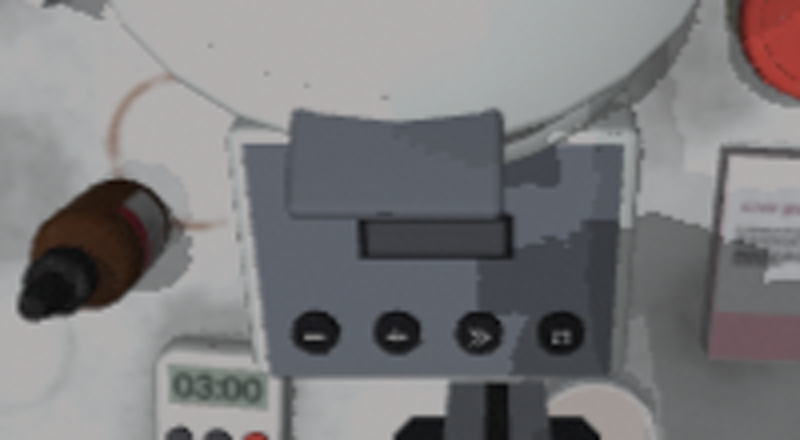

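Emit:
play_rows(
  increments=[0,0,0.003,1,-4,12,-1,0,0,0,1,-4,13,-1,0,0,0,1,-4,13,-1,0,0,0,1,-4,13,-1,0,0,0,1,-4,13,-1,0,0,0,0.6,-3,8,-1,0,0,0,0,0,4,-1,0,0,0,0,0,0,-1,0,0,0,0,0,0,-1,0,0,0,0,0,0,-1],
)

```text
time: 3.2
eef_pos: [0.5524, 0.0389, 0.2387]
tool_rot: [0.999, -0.053, 0.0, 0.0]
contact_force: [-0.1, -0.8, 0.2]
width: 0.0
```

```bash
python3 - <<'E'
from h import *
from workcell import env,vision
s=env.read_state();goto(s,m2w(-.036,0,.228));print(1e3*(s["eef_pos"]-M)@np.c_[EX,EY])
o=vision.capture("scene")["pixels"][130:230,230:390]
cv2.imwrite("pics/s2.png",cv2.resize(o,(800,500),interpolation=2)[:,:,::-1])
E
```

```text
pos [0.5524 0.0389 0.2387] F [-0.08 -0.8   0.24] t 3.2 j [-0.04  0.36  1.48 -0.    1.31  1.64]
turn(tool) [-0.     -0.0009 -0.0022] shift mm old axes [ 1.  -3.5 10.7] new axes [ 1.  -3.5 10.7]
[-37.00576562  -3.48053995]
```

View pics/s2.png

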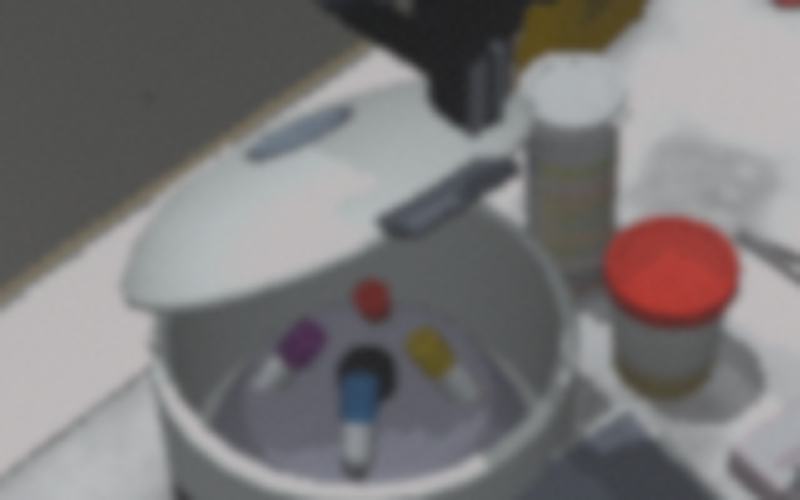

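Emit:
play_rows(
  increments=[0,0,0,0.5,-1.5,5,-1,0,0,0,0.5,-1,5,-1,0,0,0,-3.3,-1,5,-1,0,0,0,-3.2,0,5,-1,0,0,0,-3,0,5.3,-1,0,0,0,-2.8,0,5.3,-1,0,0,0,-2.7,0,5.4,-1,0,0,0,-2.6,0,5.5,-1,0,0,0,-2.4,0,5.6,-1,0,0,0,-2.2,0,5.7,-1],
)

```text
time: 4.25
eef_pos: [0.5265, 0.0453, 0.1844]
tool_rot: [0.999, -0.053, -0.004, -0.0]
contact_force: [-29.0, 2.0, 17.8]
width: 0.0
```

```bash
python3 - <<'E'
from h import *
from workcell import env,vision
s=env.read_state();goto(s,m2w(-.059,0,.185));print(1e3*(s["eef_pos"]-M)@np.c_[EX,EY])
o=vision.capture("scene")["pixels"][130:255,230:390]
cv2.imwrite("pics/s3.png",cv2.resize(o,(640,500),interpolation=2)[:,:,::-1])
E
```

```text
pos [0.5265 0.0453 0.1844] F [-29.02   1.99  17.81] t 4.25 j [-0.03  0.38  1.6   0.    1.16  1.65]
turn(tool) [ 0.0003  0.0087 -0.0018] shift mm old axes [ 4.4  0.1 -0.6] new axes [ 4.4  0.1 -0.6]
[-63.41465226   0.14637669]
```

View pics/s3.png

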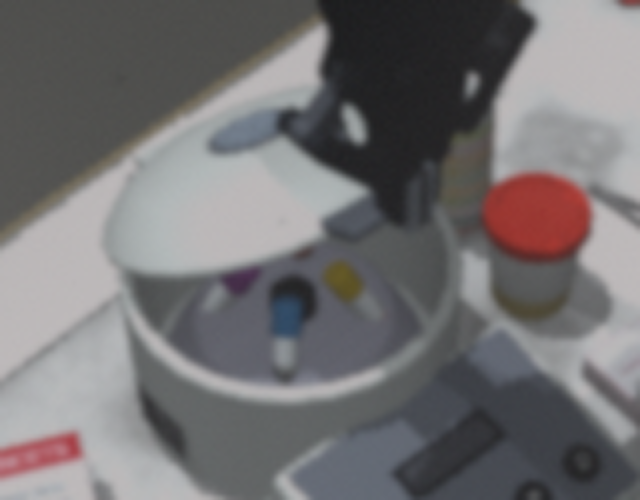

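```bash
python3 - <<'E'
from h import *
import pickle
d=pickle.load(open("c0.pkl","rb"))["scene"]
for q in np.arange(.2,.71,.05):
    f=lambda a,h,y:m2w(.127-(a*np.cos(q)-h*np.sin(q)),y,.106+a*np.sin(q)+h*np.cos(q))
    o=(230,130);print(round(q,2),*[np.round((proj(d,f(a,.009,.026))-o)*[4,4]) for a in(.188,.206)],"domebutton",np.round((proj(d,f(.09,.03,0))-o)*4))
E
```

```text
0.2 [350. 319.] [374. 336.] domebutton [261. 174.]
0.25 [346. 303.] [371. 320.] domebutton [257. 165.]
0.3 [342. 288.] [366. 302.] domebutton [254. 157.]
0.35 [337. 271.] [361. 284.] domebutton [250. 149.]
0.4 [331. 254.] [355. 265.] domebutton [246. 140.]
0.45 [325. 237.] [348. 246.] domebutton [241. 132.]
0.5 [318. 219.] [340. 226.] domebutton [237. 124.]
0.55 [311. 201.] [332. 206.] domebutton [232. 115.]
0.6 [303. 183.] [323. 186.] domebutton [227. 107.]
0.65 [294. 164.] [314. 165.] domebutton [222.  99.]
0.7 [285. 146.] [303. 144.] domebutton [217.  91.]
```

Emit:
play_rows(
  increments=[0,0,0,-5,0,0,-1,0,0,0,-5,0,0,-1,0,0,0,-5,0,0,-1,0,0,0,-5,0,0,-1,0,0,0,0,0,-14,-1,0,0,0,0,0,-14,-1,0,0,0,0,0,-14,-1,0,0,0,0,0,-14,-1,0,0,0,0,0,-14,-1,0,0,0,0,0,-10,-1],
)

```text
time: 5.3
eef_pos: [0.5117, 0.0469, 0.2663]
tool_rot: [0.999, -0.053, 0.001, -0.0]
contact_force: [0.2, 0.6, 0.3]
width: 0.0
```

```bash
python3 - <<'E'
from h import *
from workcell import env,vision
import pickle
d=pickle.load(open("c0.pkl","rb"))
s=env.read_state();goto(s,m2w(-.036,0,.25));print(1e3*(s["eef_pos"]-M)@np.c_[EX,EY])
n={k:vision.capture(k) for k in("scene","top")};pickle.dump(n,open("c2.pkl","wb"))
for k,b in (("scene",(225,140,180,170)),("top",(225,200,120,75))):
    x,y,w,h=b
    for nm,(x,y,w,h) in {"console":(315,235,70,50) if k=="scene" else (262,225,70,35)}.items():
        f=lambda c:cv2.cvtColor(c["pixels"],cv2.COLOR_RGB2GRAY).astype(np.float32)
        t=f(d[k])[y:y+h,x:x+w];r=f(n[k])[y-6:y+h+6,x-6:x+w+6]
        m=cv2.matchTemplate(r,t,cv2.TM_CCOEFF_NORMED);_,v,_,l=cv2.minMaxLoc(m)
        i,j=l; px=lambda a,b,c:.5*(a-c)/(a-2*b+c)
        print(k,v,i-6+px(m[j,i-1],m[j,i],m[j,i+1]),j-6+px(m[j-1,i],m[j,i],m[j+1,i]))
print("px per 10mm x",[np.round(proj(d[k],K+.01*EX)-proj(d[k],K),2) for k in d])
cv2.imwrite("pics/s4.png",cv2.resize(n["scene"]["pixels"][130:255,230:390],(640,500),interpolation=2)[:,:,::-1])
E
```

```text
pos [0.5117 0.0469 0.2663] F [0.16 0.56 0.29] t 5.3 j [-0.02  0.28  1.52 -0.    1.34  1.65]
turn(tool) [-0.0001 -0.0011 -0.0021] shift mm old axes [42.3  0.1 16.4] new axes [42.3  0.2 16.3]
[-78.32177796   0.19705917]
scene 0.8296360969543457 0.17064196 -0.27761075
top 0.8579092025756836 0.06828768 -0.16866225
px per 10mm x [array([-3.48, -3.21]), array([ 0.53, -4.3 ])]
```

View pics/s4.png

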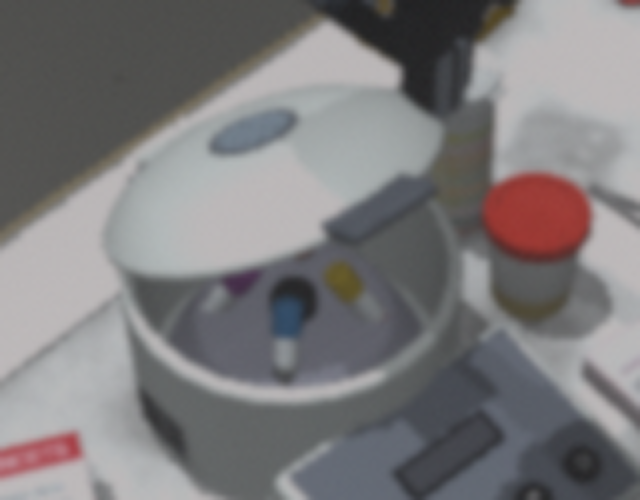

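```bash
python3 - <<'E'
from h import *
from workcell import env
s=env.read_state();q=.475
for h in(.03,.009):
    a=.198;goto(s,m2w(.127-(a*np.cos(q)-h*np.sin(q)),0,.106+a*np.sin(q)+h*np.cos(q)),-q)
import pickle
c=pickle.load(open("c2.pkl","rb"))["scene"]
for q in (.46,.48,.5):
  print(q,[np.round((proj(c,m2w(.127-(a*np.cos(q)-.009*np.sin(q)),y,.106+a*np.sin(q)+.009*np.cos(q)))-(230,130))*4).tolist() for y in(.026,-.026) for a in(.188,.206)])
E
```

```text
pos [0.5122 0.0469 0.2665] F [ 0.45 -0.09 -0.33] t 5.4 j [-0.02  0.28  1.52 -0.    1.34  1.65]
turn(tool) [-0.0007 -0.4774 -0.0019] shift mm old axes [42.4  0.2 43.4] new axes [57.6  0.3 19.1]
pos [0.5122 0.0469 0.2665] F [ 0.45 -0.09 -0.33] t 5.4 j [-0.02  0.28  1.52 -0.    1.34  1.65]
turn(tool) [-0.0007 -0.4774 -0.0019] shift mm old axes [32.8  0.2 62. ] new axes [57.6  0.3 40.1]
0.46 [[324.0, 233.0], [347.0, 242.0], [409.0, 179.0], [433.0, 187.0]]
0.48 [[321.0, 226.0], [344.0, 234.0], [407.0, 172.0], [430.0, 179.0]]
0.5 [[318.0, 219.0], [340.0, 226.0], [404.0, 165.0], [427.0, 171.0]]
```

Emit:
play_rows(
  increments=[0,-0.116,0,0,0,0,-1,0,-0.116,0,0,0,0,-1,0,-0.116,0,0,0,0,-1,0,-0.115,0,0,0,0,-1,0,0,0,15,0,3,-1,0,0,0,15,0,4,-1,0,0,0,15,0,4,-1,0,0,0,12,0,4,-1,0,0,0,0,0,4,-1,0,0,0,0,0,0,-1],
)

```text
time: 6.4
eef_pos: [0.5532, 0.0425, 0.2226]
tool_rot: [0.972, -0.052, -0.229, -0.012]
contact_force: [-0.4, -0.3, -0.4]
width: 0.0001
```

```bash
cat > st.py <<'E'
from h import *
from workcell import env
s=env.read_state()
import sys
q=float(sys.argv[1]);a=.198;h=.009;goto(s,m2w(.127-(a*np.cos(q)-h*np.sin(q)),0,.106+a*np.sin(q)+h*np.cos(q)),-q)
p=s["eef_pos"]-M-.106*EZ; ah=.127-p@EX; print("lid frame a,h",np.round([ah*np.cos(q)+p[2]*np.sin(q),-ah*np.sin(q)+p[2]*np.cos(q)],4),"y",round(p@EY,4))
E
python3 st.py .463
```

```text
pos [0.5532 0.0425 0.2226] F [-0.39 -0.28 -0.41] t 6.4 j [-0.05  0.64  1.12  0.03  1.84  1.63]
turn(tool) [-0.0008  0.0003 -0.0018] shift mm old axes [ 0.4  0.2 22.3] new axes [ 0.4  0.1 22.3]
lid frame a,h [0.1984 0.0313] y 0.0001
```

Hovering 22 mm above the tab along its normal. Now a guarded touch.

Emit:
play_rows(
  increments=[0,0,0,0,0,4,-1,0,0,0,0,0,4,-1,0,0,0,0,0,4,-1,0,0,0,0,0,4,-1,0,0,0,0,0,3,-1,0,0,0,0,0,2,-1,0,0,0,0,0,2,-1,0,0,0,0,0,2,-1,0,0,0,0,0,0,-1,0,0,0,0,0,0,-1],
)

```text
time: 7.4
eef_pos: [0.5427, 0.0436, 0.2006]
tool_rot: [0.972, -0.052, -0.229, -0.012]
contact_force: [-0.2, -0.2, -0.3]
width: -0.0001
```

```bash
python3 st.py .463
```

```text
pos [0.5427 0.0436 0.2006] F [-0.23 -0.22 -0.29] t 7.4 j [-0.05  0.64  1.18  0.03  1.78  1.63]
turn(tool) [-0.0009 -0.     -0.0018] shift mm old axes [ 0.   0.1 -2.1] new axes [ 0.   0.1 -2.1]
lid frame a,h [0.198  0.0068] y 0.0001
```

```bash
python3 - <<'E'
from h import *
from workcell import vision
o=vision.capture("scene")["pixels"][130:255,230:390]
cv2.imwrite("pics/s5.png",cv2.resize(o,(640,500),interpolation=2)[:,:,::-1])
E
```

```text
(no output)
```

View pics/s5.png

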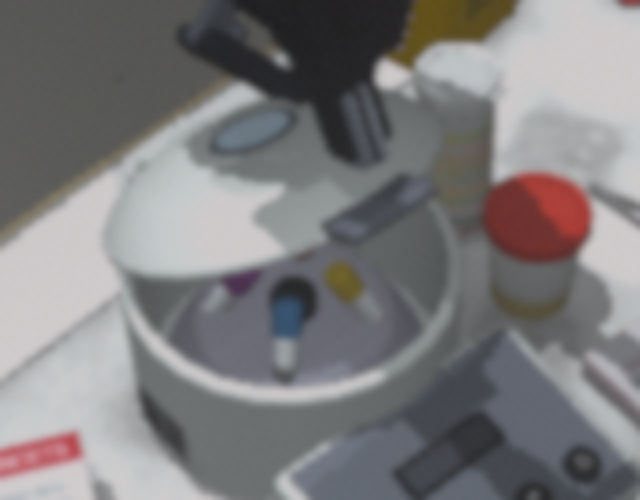

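```bash
python3 - <<'E'
from h import *
from workcell import env
import pickle
c=pickle.load(open("c2.pkl","rb"))["scene"]
s=env.read_state()
L=[("s2",[.5524,.0389,.2387],[.999,-.053,0,0],(230+480/5,130+130/5)),("s4",[.5117,.0469,.2663],[.999,-.053,.001,0],(230+447/4,130+110/4)),("s5",s["eef_pos"],s["tool_rot"],(230+370/4,130+162/4))]
for n,p,q,vis in L:
    r=R.from_quat(q)
    for b in(0,-.01,-.02,-.03): print(n,b,np.round(proj(c,np.array(p)+r.apply([0,0,b])),1),"seen",vis)
    print(" x+10",np.round(proj(c,np.array(p)+r.apply([.01,0,0])),1)," y+10",np.round(proj(c,np.array(p)+r.apply([0,.01,0])),1))
E
```

```text
s2 0 [323.1 164.8] seen (326.0, 156.0)
s2 -0.01 [323.1 160.8] seen (326.0, 156.0)
s2 -0.02 [323.2 156.7] seen (326.0, 156.0)
s2 -0.03 [323.2 152.5] seen (326.0, 156.0)
 x+10 [319.5 161.7]  y+10 [327.4 162.2]
s4 0 [337.5 167.6] seen (341.75, 157.5)
s4 -0.01 [337.7 163.4] seen (341.75, 157.5)
s4 -0.02 [337.9 159.1] seen (341.75, 157.5)
s4 -0.03 [338.1 154.7] seen (341.75, 157.5)
 x+10 [333.6 164.3]  y+10 [341.9 164.8]
s5 0 [325.1 183.3] seen (322.5, 170.5)
s5 -0.01 [323.5 178.6] seen (322.5, 170.5)
s5 -0.02 [322.  173.9] seen (322.5, 170.5)
s5 -0.03 [320.4 169.1] seen (322.5, 170.5)
 x+10 [321.9 182.2]  y+10 [329.2 180.7]
```

Emit:
play_rows(
  increments=[0,0,0,-1,0,4,-1,0,0,0,-1,0,4,-1,0,0,0,0,0,4,-1,0,0,0,0,0,2,-1,0,0,0,0,0,2,-1,0,0,0,0,0,2,-1,0,0,0,0,0,1,-1,0,0,0,0,0,0,-1,0,0,0,0,0,0,-1,0,0,0,0,0,0,-1],
)

```text
time: 8.45
eef_pos: [0.5326, 0.0447, 0.1845]
tool_rot: [0.972, -0.052, -0.229, -0.012]
contact_force: [-0.4, -0.5, -0.4]
width: 0.0004
```

```bash
python3 st.py .463
```

```text
pos [0.5326 0.0447 0.1845] F [-0.44 -0.51 -0.41] t 8.45 j [-0.05  0.64  1.22  0.03  1.74  1.63]
turn(tool) [-0.0009 -0.0002 -0.0018] shift mm old axes [  2.    0.2 -21.1] new axes [  2.    0.2 -21.1]
lid frame a,h [ 0.2    -0.0121] y 0.0002
```

Emit:
play_rows(
  increments=[0,0,0,0,0,1,-1,0,0,0,0,0,1,-1,0,0,0,0,0,1,-1,0,0,0,0,0,1,-1,0,0,0,0,0,1,-1,0,0,0,0,0,1,-1,0,0,0,0,0,1,-1,0,0,0,0,0,1,-1,0,0,0,0,0,1,-1,0,0,0,0,0,1,-1],
)

```text
time: 9.45
eef_pos: [0.528, 0.0451, 0.1755]
tool_rot: [0.972, -0.052, -0.229, -0.012]
contact_force: [-0.5, -0.4, 0.1]
width: 0.0
```

```bash
python3 st.py .463;  python3 - <<'E'
from h import *
from workcell import vision
import pickle
c=vision.capture("scene");pickle.dump(c,open("c3.pkl","wb"))
cv2.imwrite("pics/s6.png",cv2.resize(c["pixels"][130:255,230:390],(640,500),interpolation=2)[:,:,::-1])
E
```

```text
pos [0.528  0.0451 0.1755] F [-0.49 -0.4   0.15] t 9.45 j [-0.05  0.65  1.25  0.03  1.71  1.63]
turn(tool) [-0.0009 -0.0001 -0.0018] shift mm old axes [  2.    0.1 -31.2] new axes [  2.    0.2 -31.2]
lid frame a,h [ 0.2    -0.0222] y 0.0002
```

View pics/s6.png

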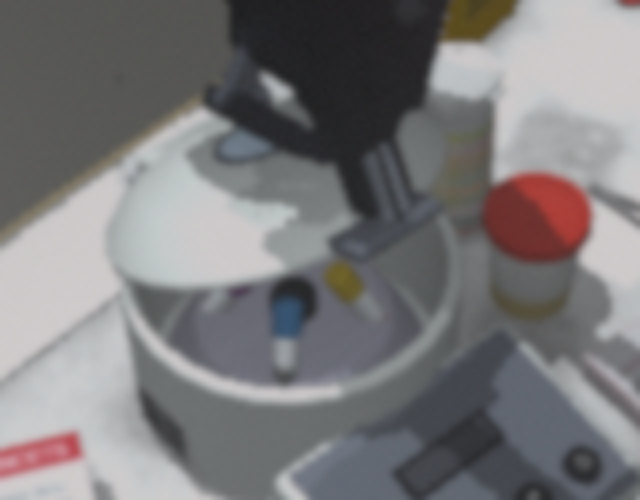

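Emit:
play_rows(
  increments=[0,0.043,0,0.5,0,1,-1,0,0.03,0,0.4,0,6,-1,0,0.03,0,0.4,0,6,-1,0,0.03,0,0.4,0,6,-1,0,0.03,0,0.4,0,6,-1,0,0.03,0,0.4,0,6,-1,0,0.03,0,0.4,0,6,-1,0,0.03,0,0.4,0,6,-1,0,0.03,0,0.4,0,6,-1,0,0.03,0,0.4,0,6,-1],
)

```text
time: 10.5
eef_pos: [0.5157, 0.0464, 0.1218]
tool_rot: [0.996, -0.053, -0.074, -0.004]
contact_force: [0.8, -0.7, -0.1]
width: -0.0001
```

```bash
python3 st.py .15
```

```text
pos [0.5157 0.0464 0.1218] F [ 0.79 -0.69 -0.15] t 10.5 j [-0.03  0.52  1.58  0.01  1.19  1.64]
turn(tool) [-0.0004 -0.0016 -0.002 ] shift mm old axes [  3.4   0.2 -23.5] new axes [  3.4   0.2 -23.5]
lid frame a,h [ 0.2014 -0.0145] y 0.0002
```

Emit:
play_rows(
  increments=[0,0.03,0,0.4,0,6,-1,0,0.03,0,0.4,0,6,-1,0,0.03,0,0.4,0,6,-1,0,0.03,0,0.4,0,5,-1,0,0.03,0,0.4,0,3,-1,0,0,0,0,0,1,-1,0,0,0,0,0,1,-1,0,0,0,0,0,1,-1,0,0,0,0,0,0,-1,0,0,0,0,0,0,-1],
)

```text
time: 11.5
eef_pos: [0.5153, 0.0465, 0.0929]
tool_rot: [0.999, -0.053, -0.0, -0.0]
contact_force: [1.4, 0.9, 0.6]
width: -0.0002
```

```bash
python3 st.py 0
```

```text
pos [0.5153 0.0465 0.0929] F [1.37 0.88 0.57] t 11.5 j [-0.03  0.49  1.74  0.    0.92  1.65]
turn(tool) [-0.0001  0.0001 -0.0021] shift mm old axes [  3.7   0.2 -22.1] new axes [  3.7   0.2 -22.1]
lid frame a,h [ 0.2017 -0.0131] y 0.0002
```

Force still only ~1 N; press gently on to the seal in small steps.

Emit:
play_rows(
  increments=[0,0,0,0,0,1,-1,0,0,0,0,0,0.5,-1,0,0,0,0,0,0.5,-1,0,0,0,0,0,0.5,-1,0,0,0,0,0,0.5,-1,0,0,0,0,0,0,-1,0,0,0,0,0,0,-1,0,0,0,0,0,0,-1,0,0,0,0,0,0,-1,0,0,0,0,0,0,-1],
)

```text
time: 12.5
eef_pos: [0.515, 0.0465, 0.0899]
tool_rot: [0.999, -0.053, -0.0, 0.0]
contact_force: [0.6, -0.5, 0.6]
width: 0.0001
```

```bash
python3 st.py 0
```

```text
pos [0.515  0.0465 0.0899] F [ 0.6  -0.52  0.55] t 12.5 j [-0.03  0.49  1.74 -0.    0.91  1.65]
turn(tool) [ 0.      0.0001 -0.002 ] shift mm old axes [  4.    0.2 -25.1] new axes [  4.    0.2 -25.1]
lid frame a,h [ 0.202  -0.0161] y 0.0002
```

Emit:
play_rows(
  increments=[0,0,0,0,0,1,-1,0,0,0,0,0,1,-1,0,0,0,0,0,0.5,-1,0,0,0,0,0,0.5,-1,0,0,0,0,0,0.5,-1,0,0,0,0,0,0,-1,0,0,0,0,0,0,-1,0,0,0,0,0,0,-1,0,0,0,0,0,0,-1,0,0,0,0,0,0,-1],
)

```text
time: 13.5
eef_pos: [0.5152, 0.0465, 0.0874]
tool_rot: [0.999, -0.053, 0.0, 0.0]
contact_force: [-6.8, 0.3, 25.4]
width: 0.0004
```

```bash
python3 st.py 0;  python3 - <<'E'
from h import *
from workcell import vision
import pickle
c=vision.capture("scene");pickle.dump(c,open("c4.pkl","wb"))
cv2.imwrite("pics/s7.png",cv2.resize(c["pixels"][140:290,230:390],(800,600)[0:0] or (640,600),interpolation=2)[:,:,::-1])
E
```

```text
pos [0.5152 0.0465 0.0874] F [-6.79  0.26 25.43] t 13.5 j [-0.03  0.5   1.74 -0.    0.9   1.65]
turn(tool) [-0.     -0.0009 -0.0019] shift mm old axes [  3.9   0.2 -27.6] new axes [  3.8   0.2 -27.6]
lid frame a,h [ 0.2018 -0.0186] y 0.0002
```

View pics/s7.png

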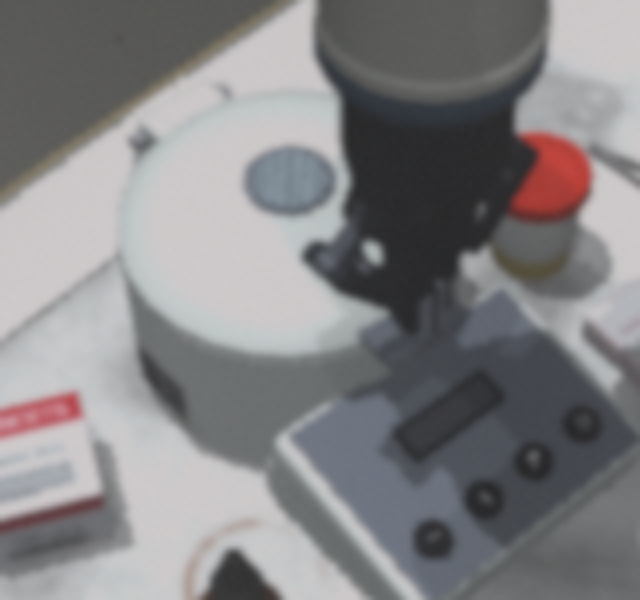

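Emit:
play_rows(
  increments=[0,0,0,0,0,-2,-1,0,0,0,0,0,-2,-1,0,0,0,0,0,-6,-1,0,0,0,0,0,-10,-1,0,0,0,0,0,-10,-1,0,0.105,0,-15,0,-10,-1,0,0.104,0,-15,0,-5,-1,0,0,0,-15,0,0,-1,0,0,0,0,0,0,-1,0,0,0,0,0,0,-1],
)

```text
time: 14.55
eef_pos: [0.4713, 0.0513, 0.1275]
tool_rot: [0.993, -0.053, 0.105, 0.005]
contact_force: [0.4, 0.1, 0.3]
width: 0.0
```

```bash
cat > k.py <<'E'
from h import *
from workcell import env,vision
import pickle
d=pickle.load(open("c0.pkl","rb"))
c=vision.capture("scene");s=env.read_state()
seeds=[(337.8,274.6),(350.6,264.7),(363.3,255.6),(375.,246.4)]
g=cv2.cvtColor(c["pixels"],cv2.COLOR_RGB2GRAY).astype(float);th=70
for u,v in seeds:
    for _ in range(5):
        y,x=np.mgrid[round(v)-7:round(v)+8,round(u)-7:round(u)+8]
        w=np.clip(th-g[y,x],0,None)*(np.hypot(x-u,y-v)<7); u=(w*x).sum()/w.sum(); v=(w*y).sum()/w.sum()
    print(round(u,1),round(v,1),end="; ")
n=-np.sin(.2094)*EX+np.cos(.2094)*EZ
print();goto(s,K+n*(.015-.026),.2094)
cv2.imwrite("pics/k.png",cv2.resize(c["pixels"][150:290,240:400],(685,600),interpolation=2)[:,:,::-1])
E
python3 k.py
```

```text
337.9 274.7; 350.7 264.7; 363.5 255.9; 375.2 246.6; 
pos [0.4718 0.0512 0.1273] F [-0.19 -0.34  0.16] t 14.6 j [-0.    0.32  1.98 -0.04  0.64  1.7 ]
turn(tool) [ 0.0003 -0.0011 -0.0021] shift mm old axes [-40.4  17.4  73.3] new axes [-40.4  17.4  73.3]
```

Emit:
play_rows(
  increments=[0,0,-0.002,-10,4.4,0,-1,0,0,0,-10,4.4,0,-1,0,0,0,-10,4.3,0,-1,0,0,0,-10.4,4.3,0,-1,0,0,0,0,0,15,-1,0,0,0,0,0,16,-1,0,0,0,0,0,16,-1,0,0,0,0,0,16,-1,0,0,0,0,0,0,-1,0,0,0,0,0,0,-1],
)

```text
time: 15.6
eef_pos: [0.4414, 0.0366, 0.0567]
tool_rot: [0.993, -0.052, 0.104, 0.006]
contact_force: [-0.5, -0.9, 0.6]
width: 0.0002
```

```bash
python3 k.py
```

```text
337.9 274.8; 350.8 264.8; 364.3 251.1; 373.1 242.2; 
pos [0.4417 0.0366 0.0571] F [0.11 0.87 0.09] t 15.65 j [-0.04  0.44  2.12 -0.04  0.37  1.67]
turn(tool) [ 0.0005  0.0006 -0.0002] shift mm old axes [ 2.  -0.3 10.5] new axes [ 2.  -0.3 10.5]
```

View pics/k.png

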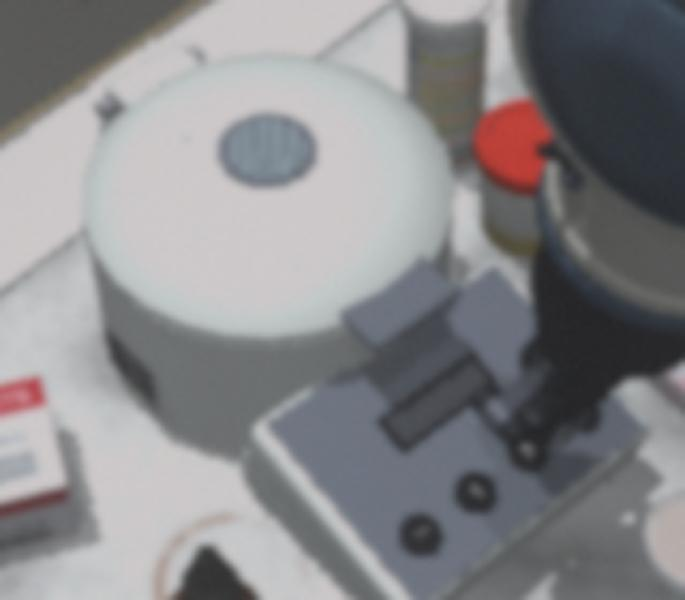

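Emit:
play_rows(
  increments=[0,0,0,1,0,3,-1,0,0,0,1,0,4,-1,0,0,0,0,0,4,-1,0,0,0,0,0,4,-1,0,0,0,0,0,3,-1,0,0,0,0,0,2,-1,0,0,0,0,0,0,-1,0,0,0,0,0,0,-1,0,0,0,0,0,0,-1,0,0,0,0,0,0,-1],
)

```text
time: 16.65
eef_pos: [0.4482, 0.0361, 0.0376]
tool_rot: [0.993, -0.052, 0.104, 0.006]
contact_force: [-0.4, -0.4, 1.2]
width: 0.0
```

```bash
python3 k.py
```

```text
338.1 274.9; 350.7 264.9; 362.4 252.0; 372.6 243.1; 
pos [0.4482 0.0361 0.0376] F [0.31 0.39 1.2 ] t 16.7 j [-0.04  0.49  2.13 -0.04  0.32  1.67]
turn(tool) [0.0004 0.0001 0.    ] shift mm old axes [-0.3 -0.1 -9.9] new axes [-0.3 -0.1 -9.9]
```

Now ~5 mm above; step down 0.7 mm per row with checks.

Emit:
play_rows(
  increments=[0,0,0,0,0,0.7,-1,0,0,0,0,0,0.7,-1,0,0,0,0,0,0.7,-1,0,0,0,0,0,0.7,-1,0,0,0,0,0,0.7,-1,0,0,0,0,0,0.5,-1,0,0,0,0,0,0,-1,0,0,0,0,0,0,-1,0,0,0,0,0,0,-1,0,0,0,0,0,0,-1],
)

```text
time: 17.7
eef_pos: [0.449, 0.036, 0.0336]
tool_rot: [0.993, -0.052, 0.104, 0.006]
contact_force: [0.1, 0.2, 0.1]
width: -0.0001
```

```bash
python3 k.py
```

```text
338.0 274.8; 350.7 264.9; 362.9 251.7; 372.6 243.3; 
pos [0.449  0.036  0.0336] F [ 0.04 -0.94  0.77] t 17.75 j [-0.04  0.5   2.13 -0.04  0.31  1.67]
turn(tool) [ 0.0004  0.0003 -0.    ] shift mm old axes [ -0.3  -0.1 -14. ] new axes [ -0.3  -0.1 -14. ]
```

Emit:
play_rows(
  increments=[0,0,0,0,0,0.5,-1,0,0,0,0,0,0.5,-1,0,0,0,0,0,0.5,-1,0,0,0,0,0,0.5,-1,0,0,0,0,0,0,-1,0,0,0,0,0,0,-1,0,0,0,0,0,0,-1,0,0,0,0,0,0,-1,0,0,0,0,0,0,-1,0,0,0,0,0,0,-1],
)

```text
time: 18.75
eef_pos: [0.4494, 0.0359, 0.0316]
tool_rot: [0.993, -0.052, 0.104, 0.006]
contact_force: [-0.7, 0.2, 3.4]
width: 0.0003
```

```bash
python3 k.py
```

```text
338.0 274.8; 350.6 264.8; 363.0 251.6; 372.9 243.3; 
pos [0.4494 0.036  0.0316] F [-0.83  0.19  2.98] t 18.8 j [-0.04  0.5   2.13 -0.05  0.3   1.67]
turn(tool) [0.0004 0.0003 0.0001] shift mm old axes [ -0.3  -0.1 -16. ] new axes [ -0.3  -0.1 -16. ]
```

Emit:
play_rows(
  increments=[0,0,0,0,0,0.5,-1,0,0,0,0,0,0.5,-1,0,0,0,0,0,0.5,-1,0,0,0,0,0,0.5,-1,0,0,0,0,0,0,-1,0,0,0,0,0,0,-1,0,0,0,0,0,0,-1,0,0,0,0,0,0,-1,0,0,0,0,0,0,-1,0,0,0,0,0,0,-1],
)

```text
time: 19.8
eef_pos: [0.4499, 0.0359, 0.0297]
tool_rot: [0.993, -0.052, 0.104, 0.006]
contact_force: [-0.6, 0.8, 5.0]
width: 0.0002
```

```bash
python3 k.py;python3 k.py|tail -2|head -1
```

```text
337.9 274.8; 350.6 264.8; 363.6 251.3; 373.0 243.3; 
pos [0.4498 0.0359 0.0297] F [-0.51 -0.25  5.7 ] t 19.85 j [-0.04  0.51  2.13 -0.05  0.29  1.68]
turn(tool) [0.0004 0.0003 0.    ] shift mm old axes [ -0.3  -0.1 -18. ] new axes [ -0.3  -0.1 -18. ]
pos [0.4499 0.0359 0.0297] F [-1.01  0.03  5.48] t 19.9 j [-0.04  0.51  2.13 -0.05  0.29  1.68]
```

Emit:
play_rows(
  increments=[0,0,0,0,0,0.4,-1,0,0,0,0,0,0,-1,0,0,0,0,0,0,-1,0,0,0,0,0,0,-1,0,0,0,0,0,0,-1,0,0,0,0,0,0,-1,0,0,0,0,0,0,-1,0,0,0,0,0,0,-1,0,0,0,0,0,0,-1,0,0,0,0,0,0,-1],
)

```text
time: 20.9
eef_pos: [0.45, 0.0359, 0.0293]
tool_rot: [0.993, -0.052, 0.104, 0.006]
contact_force: [-2.3, -0.1, 5.2]
width: 0.0003
```

Emit:
play_rows(
  increments=[0,0,0,0,0,0,-1,0,0,0,0,0,0,-1,0,0,0,0,0,0,-1,0,0,0,0,0,0,-1,0,0,0,0,0,0,-1,0,0,0,0,0,0,-1,0,0,0,0,0,0,-1,0,0,0,0,0,0,-1,0,0,0,0,0,0,-1,0,0,0,0,0,0,-1],
)

```text
time: 21.9
eef_pos: [0.4499, 0.0359, 0.0293]
tool_rot: [0.993, -0.052, 0.104, 0.006]
contact_force: [-0.7, 0.7, 6.0]
width: 0.0002
```

Emit:
play_rows(
  increments=[0,0,0,0,0,0,-1,0,0,0,0,0,0,-1,0,0,0,0,0,0,-1,0,0,0,0,0,0,-1,0,0,0,0,0,0,-1,0,0,0,0,0,0,-1,0,0,0,0,0,0,-1,0,0,0,0,0,0,-1,0,0,0,0,0,0,-1,0,0,0,0,0,0,-1],
)

```text
time: 22.9
eef_pos: [0.4499, 0.0359, 0.0293]
tool_rot: [0.993, -0.052, 0.104, 0.006]
contact_force: [-0.9, -0.6, 6.0]
width: -0.0002
```

Emit:
play_rows(
  increments=[0,0,0,0,0,-1,-1,0,0,0,0,0,-2,-1,0,0,0,0,0,-3,-1,0,0,0,0,0,-6,-1,0,0,0,0,0,-10,-1,0,0,0,0,0,-12,-1,0,0,0,0,0,-12,-1,0,0,0,0,0,-12,-1,0,0,0,0,0,-12,-1,0,0,0,0,0,0,-1],
)

```text
time: 23.9
eef_pos: [0.4357, 0.0375, 0.0994]
tool_rot: [0.993, -0.052, 0.105, 0.006]
contact_force: [0.8, -0.0, -0.1]
width: -0.0001
```

Emit:
play_rows(
  increments=[0,0,0,0,0,-15,-1,0,0,0,0,0,-15,-1,0,0,0,0,0,-15,-1,0,0,0,0,0,-15,-1,0,0,0,0,0,-15,-1,0,0,0,0,0,0,-1,0,0,0,0,0,0,-1,0,0,0,0,0,0,-1,0,0,0,0,0,0,-1,0,0,0,0,0,0,-1],
)

```text
time: 24.9
eef_pos: [0.4198, 0.0391, 0.1706]
tool_rot: [0.993, -0.052, 0.104, 0.006]
contact_force: [-0.6, -0.4, -0.2]
width: -0.0001
```

```bash
python3 k.py; python3 - <<'E'
from h import *
from workcell import vision
import pickle
c=vision.capture("scene");d=pickle.load(open("c4.pkl","rb"))
f=lambda c:cv2.cvtColor(c["pixels"],cv2.COLOR_RGB2GRAY).astype(np.float32)
# lid compare with the pressed-shut picture: dome button and lid left
for x,y,w,h in((288,172,30,24),(260,165,55,60),(315,250,45,45)):
    m=cv2.matchTemplate(f(c)[y-6:y+h+6,x-6:x+w+6],f(d)[y:y+h,x:x+w],5);print(cv2.minMaxLoc(m)[1],np.array(cv2.minMaxLoc(m)[3])-6)
E
```

```text
337.8 274.8; 350.5 264.8; 363.8 256.0; 375.0 246.5; 
pos [0.4199 0.0391 0.1707] F [ 0.13  0.49 -0.21] t 24.95 j [-0.04  0.17  2.02 -0.02  0.74  1.65]
turn(tool) [0.0005 0.0012 0.    ] shift mm old axes [ 1.000e-01 -2.000e-01  1.262e+02] new axes [-1.000e-01 -1.000e-01  1.262e+02]
0.6077357530593872 [0 0]
0.7779374718666077 [0 0]
0.935062050819397 [0 0]
```

```bash
python3 -c "
from workcell import env
print(env.hand_in())"
```

```text
the job is handed in; nothing more can be done
None
```

The lid is shut, and I pressed the short-spin key, held it about 3 s and let it up. The job was handed in at about 25 s of the 46 s; no verdict was reported.

**First push failed:** The fingers seem to end about 25 mm short of the reported tool point. On the first push they slipped off the front of the lid's tab, with about 34 N on the tool (limit 45 N). I backed off, corrected for this, tilted the tool square to the lid and pushed again.

**Lid:** I pushed it down along its arc until it met the seal, where the force rose to about 26 N. The picture then showed it shut. At that pixel scale, a match of the dome after the key press found no shift. The match scores were weak, 0.61 on the dome button and 0.78 on the lid's left side.

**Key:** The force rose from about 3 N to 5–6 N, as the key's spring should give. The key travel itself could not be measured. After I lifted off, the contact force was near zero and the key showed at its starting place in the picture.

**Surroundings:** The four keys were within 0.5 pixel (about 1 mm) of where they started, so the machine has not shifted noticeably. I did not measure the bystanders at the end; the arm's path stayed clear of them.

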